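Shut the sample chest, open the combination lock and offer its shackle to the hasp

ROBOT

A 6-joint arm with a two-finger parallel gripper is mounted at the origin on the work surface. World frame = base frame: x ahead of the robot, y to its left, z up, the work surface at z = 0. Lengths are in m, angles in rad, forces in N, time in s.
With the tool pointing down it reaches from about 0.425 to 0.95 m from the base axis. Payload 3.5 kg.
Tool frame: the origin (TCP) lies at the very end of the fingers, on their centre line; the grasp point (between the pads) lies 19 mm behind it; z points along the fingers, y is the direction in which the jaws open and shut (so a half turn about z gives the same grasp; the last joint's range is limited). The gripper opens to 85 mm and grips with 20 to 120 N. Pads are 22 mm wide; open, the fingers measure 114 mm over their backs; the gripper's body (76 mm by 85 mm) begins 54 mm behind the grasp point. The pads swing forward as they close: fully open they stand 13 mm farther back than shut.
Start: joints at [-1.358, 0.286, 1.577, -0, 1.279, -0.15], TCP at [0.24, -0.631, 0.231] pointing down, gripper open.
Joint ranges: [-2.77, 2.77], [-0.9, 2.22], [0.21, 2.48], [-1.53, 4.67], [0.24, 2.81], [-2.84, 2.84]. Speed limits (rad/s): [2.79, 2.79, 3.14, 3.14, 3.14, 3.14].

INTERFACE

Orientations are given as a unit quaternion [x, y, z, w].
In Python, from plant import get_state, vision, ctrl, cut_out gives the robot as it stands.
- The arm moves only by the tool jog_arm, never from a script. Its argument "commands" is text: rows parted by semicolons, each of 6 numbers parted by spaces: the shift along the world's x, y, z in m, then the turn, a rotation vector about the world's x, y, z in rad. A call has 1 to 20 rows; each row is the pose to reach, as a shift and turn from the pose commanded when the call began; what a row does not reach only later rows make up. A row lasts 1/8 s, in which the tool goes at most 62.5 mm and 10.7 degrees, less where a joint would pass 70% of its speed; a pose out of reach is approached as far as the arm can. A call with a gripper value outside its range is refused whole. "gripper" is the opening in per cent of the stroke, from 0 (shut) to 100 (fully open), set as the call begins (left out, the last holds). The fingers move at their own pace and stop on an object; "grip_force" is the grip in N (left out, the last holds). Time passes only in rows, so rows that repeat a pose let the fingers close. It gives the time, the measured TCP pose, the force and the opening at its end, in the units of the state.
- get_state(): the state, without advancing time (a new reading comes with each control period).
- vision.read_camera(name): name is "side" or "top" or "wrist"; returns a dict with "frame" (384x512x3 uint8, red, green, blue), "z_map" (384x512 float32, m along the optical axis (not along the pixel's ray), 0 where there is no reading), "fx", "fy", "cx", "cy" (pixels), "R" (3x3) and "t" (3): a world point X has camera coordinates R X + t. Camera axes: x right, y down, z forward; pixel columns grow to the right and rows downward; lengths in m; the calibration is good to about 2 mm. A picture is of the moment at which its call begins.
- ctrl.sign_off(): hands the job in, once; it reports no verdict.
Trained networks look in the newest picture that a camera, given by its name, has taken for a name from the list of things; names that differ only in an ending like _2 or _b are one class to them, and where a whole thing is asked for, a point or a joint stands for the part that bears it (a point fixed in the world has none). Each returns a list of dicts, best first, with "conf" (0 to 1); they miss things now and then, are a little off and sometimes report something else, mostly with a low value. They report only what shows in the picture. A call takes as long as a camera call. They do not tell look-alikes from the thing itself.
- cut_out(camera, query): "pixels" (384x512 bool, what is visible of it) and "box" ([centre column, centre row, width, height] in pixels, round what is visible of it).
The state is a dict: "time": time; "qpos": joint angles; "dq": joint speeds; "joint_efforts": joint torques, N m; "eef_pos": TCP position; "tcp_rot": TCP orientation; "contact_force": force on the tool from outside, world axes, zero at the start; "wrist_torque": the same for the moment, N m; "opening": opening from 0.0 (shut) to 1.0 (fully open).
Only numpy, scipy, OpenCV 4.12 (cv2) and the standard library are available. Lean on these libraries where they do the work, as an engineer would, in place of code of your own. Each camera call takes 0.05 s, during which the arm holds its last target.

TASK

Close up the loaded sample chest: first shut the blue lid fully; then turn the black dial of the lock, click by click, until its white-marked notch points at the brass shackle between the red marks, and leave it there; then pull the shackle straight up out of the lock. Finish holding the shackle upright in the gripper with its plain leg down through both steel eyes of the chest's hasp, the leg's end showing a little below the lower eye and the shackle not pressing on the chest; do not let go. Leave the bottle, tube rack and jar where they stand.

Things in the scene. Friction and masses are not known exactly. Their poses are not given: they have to be found in the camera images.
- chest: White open-topped sample chest, fixed to the bench, 160 (x) x 240 (y) x 100 mm high, yellow rack of tubes inside. Origin: centre of its underside; x points from the front (hasp side, towards the robot) to the hinge side, z up.
- lid (a joint): Blue lid hinged on the chest's far (+x) top edge, rad: 0 = fully shut, grows as its front edge swings up. Starts part open, stays where it is left (stiff hinge, a few N at the front edge move it). 8 mm thick, 246 mm wide, reaches 164 mm from the hinge to the front; a 44 mm wide, 4 mm thick steel tab with the upper eye juts 42 mm further at the middle of its front edge.
- lid_hinge (a point): Point on the lid's hinge line, at its middle: chest frame (80, 0, 100) mm. The hinge line is the chest's y axis; the shut lid's underside is level with it, its top 8 mm higher.
- lid_front (a point): Point on the top face of the blue lid at the middle of its front edge, 155 mm from the hinge line; it moves with the lid.
- hasp (a point): Centre of the upper eye at the tab's top face when the lid is shut; fixed to the chest: chest frame (-104, 0, 104) mm, 24 mm before the front face. Both eyes are 22 mm square holes in 44 mm wide, 4 mm thick steel plates, one over the other: upper in the lid's tab, lower fixed to the chest, its underside 16 mm below this point. The plates end 22 mm in front of the eye's centre.
- lock: Steel combination lock block, fixed to the bench, 84 (x) x 164 (y) x 40 mm high. Origin: on its underside, below the middle of the shackle; z up; the dial's axis is 84 mm from it along -y. Two red marks on its top lie on either side of the open direction, between the dial and the shackle.
- dial (a joint): Black notched dial on a vertical axis, rad: 0 = open (notch and white marks point along the lock's +y, at the shackle, between the red marks); grows clockwise seen from above. Spring clicks draw it to the nearest of 15 stops, 0.419 rad (24 deg) apart; only the stop at 0 frees the shackle. Starts 1 to 3 stops clockwise of open: turn it counter-clockwise. A click takes about 0.06 N m.
- dial_grip (a point): On the dial's axis, at grip height, 79 mm above the bench, in the grey upright bar on the dial: 14 mm wide, 46 long, from 58 to 90 mm above the bench. The bar lies along the lock's y at dial = 0 and turns with the dial; its white strip marks the notch end. Below it the black disc, 76 mm across, top at 58 mm. A shackle leg stands 62 mm from the axis: open the fingers only 35 to 50 mm.
- shackle_grip (a point): Centre of the crown of the loose brass U shackle (0.1 to 0.2 kg), where to grip: level bar 9 mm thick, 53 mm long along the shackle's y, 85 mm above the bench at the start. z points up; axes match the lock's at the start. Round legs, 9 mm, at y = +22 (plain) and -22 mm, end 70 mm below this point; 25 mm of each sits in the lock.
- shackle_tip (a point): Lower end of the plain leg (at +y) of the shackle, on its axis; 70 mm below and 22 mm to +y of shackle_grip in the shackle's frame.
- bottle_mid (a point): Clear reagent bottle with blue cap, 56 mm diameter, 115 mm high; half-way up. Bystander.
- rack_mid (a point): Green tube rack, 75 x 115 x 40 mm, with white caps; half-way up. Bystander.
- jar_mid (a point): Jar with yellow cap, 60 mm diameter, 70 mm high; half-way up. Bystander.
- shackle_toe (a point): End of the toe, a 5 mm wide, 6 mm high finger on the shackle's -y leg, 52 mm from the shackle's middle along -y and 40 mm below the crown. It lies under the dial's rim and rises through the dial's notch when the dial is open.
There are look-alikes about, which are no part of the job. There is more than one size of the part that bears shackle_grip; the job needs the larger. What is shaped like the lock but turquoise is not meant.

How it is judged:
By the outcome, as a careful person would: the job done as asked, in the order asked, and still so for the second after the job is handed in, while the arm keeps its last pose, push and grip.
It also fails if it takes over 64 s, if anything falls off the work surface, if the arm or the gripper's body presses on something with over 40 N, if the wrist force passes 120 N, or if a joint passes its speed limit or range.

## Working session

There is one attempt and no reset: what is moved stays moved. The work goes in short steps, Python scripts to look and compute and a tool call to move; the robot and the scene stay as the last step left them, time stands still between calls to the robot, and variables do not carry over. Pictures are saved under pics/ and viewed, and the job is handed in when it is done.

Besides the shell and the picture viewer there is one more tool, called after ">>>" by a JSON object that holds its "method" and its "body", one argument or row to a line. jog_arm: Moves the arm, as the interface text tells. Its arguments: {"type":"object","properties":{"commands":{"type":"string"},"gripper":{"type":"number"},"grip_force":{"type":"number"}},"required":["commands"]}

```bash
ls; mkdir -p pics; cat > h.py <<'E'
import numpy as np,cv2
from plant import get_state, vision, ctrl, cut_out
def cam(n):
    d=vision.read_camera(n); np.savez('/tmp/%s.npz'%n,**d); return d
def world(d,u,v,z=None):
    z=d['z_map'][int(round(v)),int(round(u))] if z is None else z
    c=np.array([(u-d['cx'])/d['fx']*z,(v-d['cy'])/d['fy']*z,z]); return d['R'].T@(c-d['t'])
def plane(d,u,v,h):
    r=d['R'].T@np.array([(u-d['cx'])/d['fx'],(v-d['cy'])/d['fy'],1]); o=-d['R'].T@d['t']
    return o+r*(h-o[2])/r[2]
def proj(d,X):
    c=d['R']@np.array(X)+d['t']; return np.array([c[0]/c[2]*d['fx']+d['cx'],c[1]/c[2]*d['fy']+d['cy']])
def cloud(d):
    v,u=np.mgrid[0:384,0:512]; z=d['z_map']
    c=np.stack([(u-d['cx'])/d['fx']*z,(v-d['cy'])/d['fy']*z,z],-1); return (c-d['t'])@d['R']
def save(d,name,box=None,s=1):
    im=d['frame'][:,:,::-1]
    if box: im=im[box[1]:box[3],box[0]:box[2]]
    cv2.imwrite('pics/'+name,cv2.resize(im,None,fx=s,fy=s,interpolation=cv2.INTER_CUBIC))
E
python3 - <<'E'
from h import *
s=get_state(); print(s)
for n in ['side','top']:
    d=cam(n); save(d,n+'0.png',None,1.5)
    print(n,-d['R'].T@d['t'],d['R'][2])
    for q in ['chest','lid','lock','dial','shackle_grip','bottle_mid','rack_mid','jar_mid']:
        for o in cut_out(n,q):
            P=cloud(d)[o['pixels']&(d['z_map']>0)]
            print(q,round(o['conf'],2),np.round(o['box']),np.round(np.median(P,0),3) if len(P) else None)
E
```

```text
pics
{'time': 0.0, 'qpos': array([-1.35800311e+00,  2.87212265e-01,  1.57818821e+00, -2.23123733e-06,
        1.27859598e+00, -1.50003266e-01]), 'dq': array([ 0.00063348, -0.00027078,  0.00018591,  0.00011169, -0.00103866,
       -0.00149982]), 'joint_efforts': array([-1.14526483e-03, -4.05981266e+01, -2.92628396e+01, -2.52495256e-04,
        5.80523410e-03, -6.43349480e-06]), 'eef_pos': array([ 0.23943465, -0.63039966,  0.22991004]), 'tcp_rot': array([ 9.83591636e-01,  1.80405236e-01, -3.87949206e-05, -1.20127678e-03]), 'contact_force': array([-0.19678738,  0.0938341 , -0.55129294]), 'wrist_torque': array([ 0.02049717,  0.02227885, -0.03484359]), 'opening': 0.9996859990386789}
side [0.11796031 0.49513699 0.66792321] [ 0.48301922 -0.58198253 -0.6542085 ]
chest 0.97 [174. 213. 129. 134.] [0.625 0.172 0.069]
chest 0.59 [305. 161.  28.  24.] [ 0.545 -0.214  0.061]
lid 0.67 [166. 184. 114.  72.] [0.638 0.163 0.176]
lock 0.96 [295. 176.  60.  55.] [ 0.532 -0.158  0.041]
lock 0.77 [286. 281.  85.  85.] [0.357 0.111 0.041]
dial 0.81 [299. 253.  42.  34.] [0.361 0.061 0.06 ]
dial 0.57 [304. 
[... 389 characters left out ...]
1]
top [ 0.4480209  -0.01448655  1.25073247] [ 8.89929081e-02  4.31853459e-04 -9.96032166e-01]
chest 0.9 [191. 145. 115.  96.] [0.631 0.14  0.141]
lid 0.8 [190. 139. 114.  71.] [0.657 0.146 0.162]
lock 0.7 [321. 186.  70.  45.] [ 0.544 -0.18   0.04 ]
lock 0.67 [215. 258.  74.  41.] [0.369 0.093 0.04 ]
dial 0.68 [341. 185.  31.  29.] [ 0.55  -0.219  0.058]
dial 0.6 [230. 260.  30.  30.] [0.369 0.053 0.058]
shackle_grip 0.46 [325. 237.  10.  15.] [ 0.419 -0.179  0.048]
bottle_mid 0.65 [394. 170.  32.  26.] [ 0.581 -0.351  0.079]
rack_mid 0.66 [308. 129.  50.  40.] [ 0.696 -0.149  0.04 ]
jar_mid 0.55 [102. 262.  30.  28.] [0.37  0.369 0.067]
jar_mid 0.5 [189. 138. 111.  75.] [0.657 0.146 0.162]
```

View pics/side0.png

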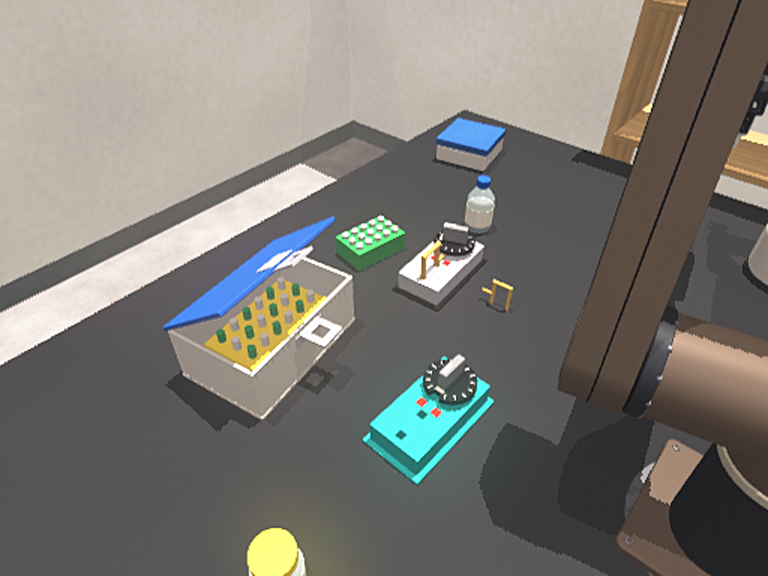

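View pics/top0.png

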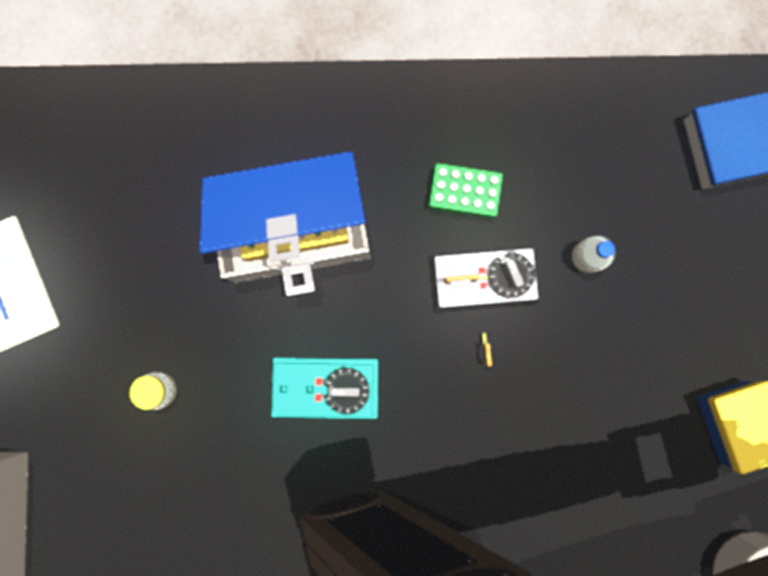

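```bash
python3 - <<'E'
from h import *
class D(dict):pass
a=dict(np.load('/tmp/side.npz'));b=dict(np.load('/tmp/top.npz'))
save(a,'side_lock.png',(250,130,360,220),7)
save(b,'top_lock.png',(270,140,380,255),6)
E
```

```text
(no output)
```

View crops.

View pics/side_lock.png

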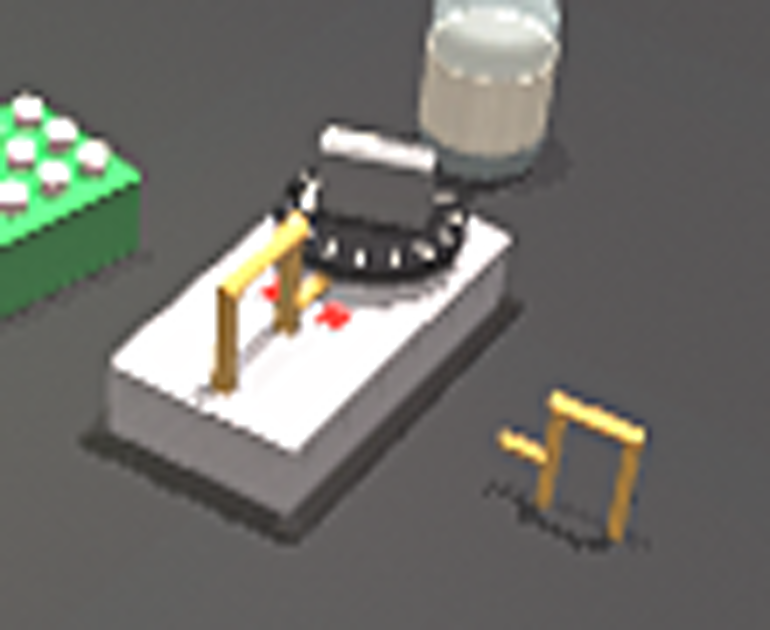

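View pics/top_lock.png

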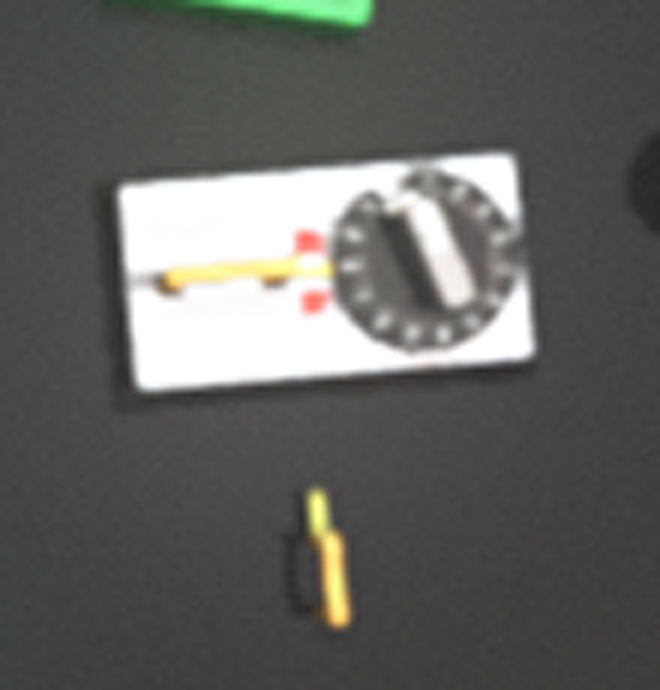

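```bash
python3 - <<'E'
from h import *
a=dict(np.load('/tmp/side.npz'));b=dict(np.load('/tmp/top.npz'))
# lock top plane footprint from top cam & side cam
for n,d,box in (('top',b,(280,160,365,210)),('side',a,(255,140,335,205))):
    C=cloud(d); m=np.zeros((384,512),bool); m[box[1]:box[3],box[0]:box[2]]=1
    f=d['frame'].astype(int); 
    M=m&(abs(C[...,2]-.040)<.005)
    P=C[M][:,:2].astype(np.float32)
    r=cv2.minAreaRect(P); print(n,M.sum(),r,C[M][:,2].mean())
    M=m&(C[...,2]>.05)&(C[...,2]<.066)
    print('disc',cv2.minEnclosingCircle(C[M][:,:2].astype(np.float32)), np.median(C[M],0))
    M=m&(C[...,2]>.075); P=C[M]; 
    print('hi');
    k=P[:,1]>-.19
    for nm,K in (('shackle',k),('bar',~k)):
        Q=P[K]; print(nm,len(Q),cv2.minAreaRect(Q[:,:2].astype(np.float32)) if len(Q)>2 else '',Q[:,2].max() if len(Q) else '')
# chest
for n,d in (('top',b),('side',a)):
    C=cloud(d)
    f=d['frame'].astype(int)
    blue=(f[...,2]>f[...,0]+60)&(f[...,2]>f[...,1]+30)&(C[...,1]>-.05)&(C[...,2]>.08)&(abs(C[...,0]-.65)<.25)&(d['z_map']>0)
    P=C[blue]; c=P.mean(0); u,s,vt=np.linalg.svd(P-c); print(n,'lid',c,'normal',vt[2],'dirs',vt[0],vt[1])
    pr=(P-c)@vt[:2].T; r=cv2.minAreaRect(pr.astype(np.float32)); bp=cv2.boxPoints(r); print(r); print(np.round(c+bp@vt[:2],3))
E
```

```text
top 1257 ((0.5495169758796692, -0.18155115842819214), (0.08435142040252686, 0.164730504155159), 3.9375176429748535) 0.03968662693646805
disc ((0.5529397130012512, -0.18492336571216583), 0.07409138232469559) [ 0.54975176 -0.21739906  0.05772092]
hi
shackle 104 ((0.5103060007095337, -0.08107608556747437), (0.03189575672149658, 0.17954672873020172), 33.01374435424805) 1.250732470624552
bar 125 ((0.5518474578857422, -0.22102513909339905), (0.045424047857522964, 0.014952162280678749), 20.512298583984375) 0.09609824752221563
side 932 ((0.5718475580215454, -0.21221846342086792), (0.22660772502422333, 0.25597724318504333), 40.61180877685547) 0.04106068663925885
disc ((0.5572701096534729, -0.22783873975276947), 0.1421004980802536) [ 0.54512534 -0.20852572  0.05920889]
hi
shackle 86 ((0.3460906445980072, 0.17315219342708588), (0.03150563687086105, 0.7885922193527222), 33.030216217041016) 0.6679232115512926
bar 121 ((0.5525240302085876, -0.22061406075954437), (0.045529235154390335, 0.017264779657125473), 22.185741424560547) 0.0947768290264557
top lid [0.66427468 0.14848616 0.15657164] normal [0.57853456 0.09684069 0.80988866] dirs [-0.16921556  0.98557441  0.00302923] [-0.79791218 -0.13879828  0.58657581]
((-5.248934030532837e-05, -0.0033592581748962402), (0.168854758143425, 0.24606329202651978), 89.55902099609375)
[[0.755 0.039 0.105]
 [0.714 0.281 0.105]
 [0.579 0.259 0.204]
 [0.62  0.016 0.204]]
side lid [0.65169689 0.16594095 0.16557174] normal [0.56917508 0.09683058 0.81649468] dirs [ 0.17476083 -0.98459792 -0.0050586 ] [-0.80342914 -0.14557052  0.5773308 ]
((0.02005181461572647, -0.015390574932098389), (0.24698510766029358, 0.16648170351982117), 0.42122989892959595)
[[0.58  0.259 0.205]
 [0.714 0.282 0.109]
 [0.755 0.038 0.108]
 [0.621 0.015 0.205]]
```

Candidates: lock – white at top px (321,186) vs turquoise (215,258). I choose white, which has the shackle in it. Shackle – in the white lock at about (306,186) vs a small loose one at (325,237); I choose the one in the lock. Chest – the open one at (190,145); the closed box at the right is a decoy. The crops confirm these choices, and the dial's notch sits about 72° clockwise of open (3 stops).

```bash
python3 - <<'E'
from h import *
a=dict(np.load('/tmp/side.npz'));b=dict(np.load('/tmp/top.npz'))
save(b,'top_chest.png',(125,95,255,205),6); save(a,'side_chest.png',(105,140,245,280),4.2)
yaw=np.deg2rad(9.6);X=np.array([np.cos(yaw),np.sin(yaw),0]);Y=np.array([-X[1],X[0],0])
H=np.array([.730,.159,.100])
e=H-.184*X+[0,0,-.008]
print('hasp',e)
for d in(a,b):
    print('lower eye corners px',[np.round(proj(d,e+i*X+j*Y),1) for i,j in((-.011,-.011),(.011,.011),(-.022,-.022),(-.022,.022))])
for d,nm,bx in((b,'top',(290,170,330,200)),(a,'side',(260,150,305,195))):
    C=cloud(d);m=np.zeros((384,512),bool);m[bx[1]:bx[3],bx[0]:bx[2]]=1
    f=d['frame'].astype(int); m&=(f[...,0]-f[...,2]>50)&(f[...,1]-f[...,2]>30)&(C[...,2]>.076)&(C[...,2]<.1)
    P=C[m];print(nm,len(P)); 
    if len(P)>3: print(cv2.minAreaRect(P[:,:2].astype(np.float32)),P[:,2].max(),P.mean(0))
E
```

```text
hasp [0.54857673 0.12831455 0.092     ]
lower eye corners px [array([220.6, 219.8]), array([206.5, 222.3]), array([227.6, 218.6]), array([215.9, 231.3])]
lower eye corners px [array([203.4, 189.1]), array([192.9, 181.8]), array([208.7, 192.7]), array([190.7, 196. ])]
top 64
((0.5462191104888916, -0.13759800791740417), (0.007535889744758606, 0.053454406559467316), 3.093188762664795) 0.09325121872785208 [ 0.54585644 -0.13801328  0.08794189]
side 59
((0.5460147261619568, -0.1371597945690155), (0.008467811159789562, 0.053316209465265274), 4.921830177307129) 0.09261836027351883 [ 0.54556543 -0.13422356  0.08768286]
```

View pics/top_chest.png

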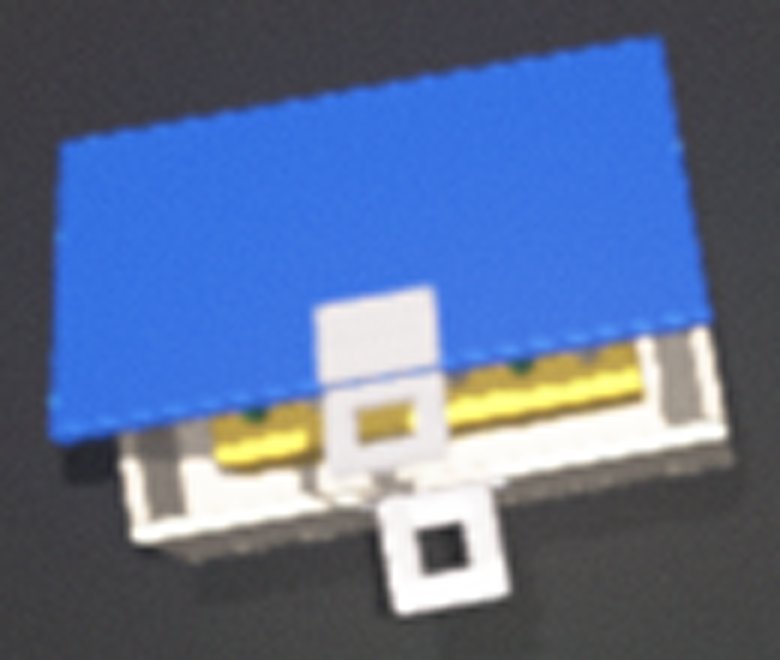

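The top crop shows the lower eye at px (198.8,186.5), against a predicted (198.2,185.5), so the chest pose is good to about 2–3 mm. The crown measures (0.546,-0.137), which matches the lock model. Next I move to the lid with the fingers shut.

>>> {"method": "jog_arm", "body": {
  "commands": "0 0 0.05 0 0 0; 0.03 0.055 0.07 0 0 0; 0.06 0.11 0.07 0 0 0; 0.09 0.166 0.07 0 0 0; 0.12 0.221 0.07 0 0 0; 0.15 0.277 0.07 0 0 0; 0.18 0.332 0.07 0 0 0; 0.21 0.387 0.07 0 0 0; 0.24 0.443 0.07 0 0 0; 0.27 0.498 0.07 0 0 0; 0.3 0.553 0.07 0 0 0; 0.33 0.61 0.07 0 0 0; 0.36 0.665 0.06 0 0 0; 0.392 0.723 0.03 0 0 0; 0.392 0.723 0.02 0 0 0; 0.392 0.723 0.01 0 0 0",
  "gripper": 0,
  "grip_force": 40
}}

```text
time: 2.9
eef_pos: [0.6311, 0.0925, 0.2395]
tcp_rot: [0.983, 0.181, -0.001, -0.0]
contact_force: [0.9, -0.4, -0.7]
opening: -0.002
```

>>> {"method": "jog_arm", "body": {
  "commands": "-0.002 0 -0.015 0 0 0; -0.005 -0.001 -0.03 0 0 0; -0.008 -0.001 -0.045 0 0 0; -0.011 -0.002 -0.06 0 0 0; -0.014 -0.002 -0.075 0 0 0; -0.016 -0.003 -0.088 0 0 0; -0.018 -0.003 -0.1 0 0 0; -0.02 -0.003 -0.11 0 0 0; -0.021 -0.004 -0.118 0 0 0; -0.022 -0.004 -0.124 0 0 0; -0.022 -0.004 -0.129 0 0 0; -0.022 -0.004 -0.132 0 0 0; -0.022 -0.004 -0.134 0 0 0; -0.022 -0.004 -0.134 0 0 0"
}}

```text
time: 4.65
eef_pos: [0.6097, 0.0879, 0.1081]
tcp_rot: [0.984, 0.18, -0.0, 0.0]
contact_force: [-3.2, 0.2, 4.5]
opening: -0.003
```

>>> {"method": "jog_arm", "body": {
  "commands": "0 0 -0.002 0 0 0; 0 0 -0.003 0 0 0; 0 0 -0.003 0 0 0"
}}

```text
time: 5.03
eef_pos: [0.6098, 0.0879, 0.1079]
tcp_rot: [0.984, 0.181, -0.0, 0.0]
contact_force: [-9.7, -0.2, 16.4]
opening: -0.003
```

```bash
python3 - <<'E'
from h import *
print(get_state()['eef_pos'],get_state()['contact_force'])
b=cam('side'); save(b,'side1.png',(90,130,290,290),4)
C=cloud(b); f=b['frame'].astype(int)
blue=(f[...,2]>f[...,0]+60)&(f[...,2]>f[...,1]+30)&(C[...,1]>-.05)&(C[...,2]>.08)&(abs(C[...,0]-.65)<.25)&(b['z_map']>0)
P=C[blue]; c=P.mean(0); n=np.linalg.svd(P-c)[2][2]; print(c,n,np.rad2deg(np.arccos(abs(n[2]))))
E
```

```text
[0.60976189 0.08790568 0.10794976] [-9.73261303 -0.22209314 16.42898245]
[0.64252088 0.16954788 0.10952692] [0.00444336 0.00538314 0.99997564] 0.39993298727015836
```

View pics/side1.png

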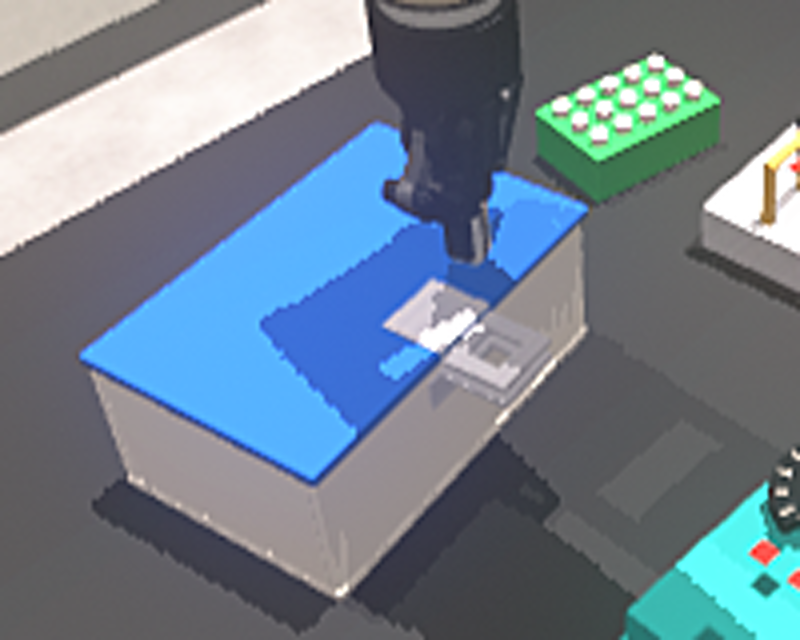

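The lid is flat: the plane fit is tilted 0.4°, and 16 N of press causes no further travel. On to the dial.

>>> {"method": "jog_arm", "body": {
  "commands": "0 0 0.03 0 0 0; 0 0 0.085 0 0 0; -0.01 -0.05 0.1 0 0 0; -0.02 -0.105 0.1 0 0 0; -0.03 -0.16 0.1 0 0 0.017; -0.04 -0.21 0.1 0 0 0.017; -0.05 -0.26 0.1 0 0 0.017; -0.058 -0.309 0.1 0 0 0.017; -0.058 -0.309 0.1 0 0 0.017; -0.058 -0.309 0.1 0 0 0.017",
  "gripper": 50
}}

```text
time: 6.32
eef_pos: [0.5517, -0.2209, 0.204]
tcp_rot: [0.982, 0.188, 0.0, -0.0]
contact_force: [0.2, 1.0, 0.1]
opening: 0.501
```

```bash
python3 - <<'E'
from h import *
s=get_state();print(s['eef_pos'],s['opening'],s['contact_force'])
d=cam('wrist'); save(d,'w1.png',None,1.5); print(-d['R'].T@d['t'])
C=cloud(d); z=d['z_map']>0
m=z&(abs(C[...,2]-.090)<.006)&(np.hypot(C[...,0]-.552,C[...,1]+.221)<.04)
print(m.sum(),cv2.minAreaRect(C[m][:,:2].astype(np.float32)) if m.sum()>3 else '')
for h in range(40,100,5):
  m=z&(abs(C[...,2]-h/1000)<.0025); print(h,m.sum())
E
```

```text
[ 0.55165459 -0.22085209  0.20398022] 0.5010779976744026 [0.15607828 0.96915002 0.14818156]
[ 0.62297735 -0.19109243  0.34678313]
814 ((0.5544288754463196, -0.22051145136356354), (0.04522844776511192, 0.013569030910730362), 21.397798538208008)
40 11260
45 541
50 997
55 916
60 3679
65 347
70 311
75 478
80 528
85 587
90 1692
95 227
```

View pics/w1.png

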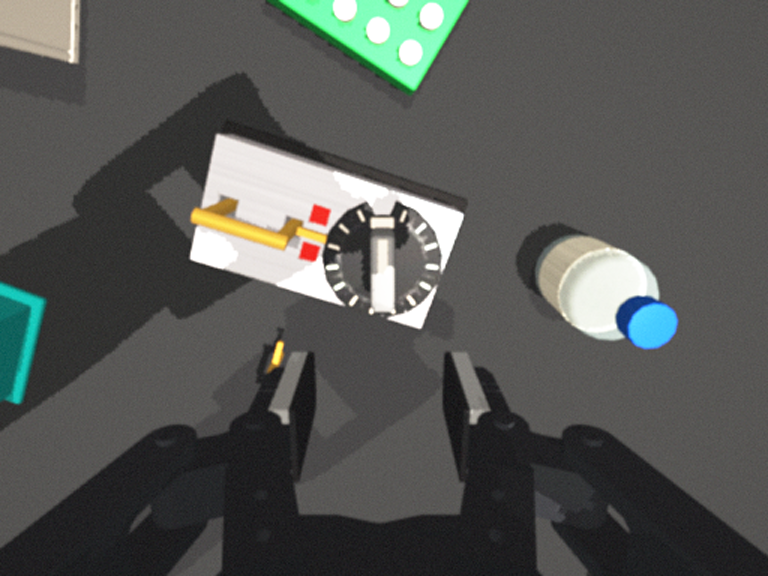

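The wrist view shows the bar aligned with the jaws, with its white-marked end at (382,222). The bottle at (600,290) is clear. Now I descend and grip.

>>> {"method": "jog_arm", "body": {
  "commands": "0.001 0 -0.05 0 0 0; 0.001 0 -0.1 0 0 0; 0.001 0 -0.13 0 0 0; 0.001 0 -0.142 0 0 0; 0.001 0 -0.142 0 0 0"
}}

```text
time: 7.0
eef_pos: [0.5528, -0.2201, 0.0621]
tcp_rot: [0.982, 0.189, -0.0, -0.0]
contact_force: [-0.5, 1.0, 0.3]
opening: 0.499
```

>>> {"method": "jog_arm", "body": {
  "commands": "0 0 0 0 0 0; 0 0 0 0 0 0; 0 0 0 0 0 0; 0 0 0 0 0 0; 0 0 0 0 0 0",
  "gripper": 0,
  "grip_force": 30
}}

```text
time: 7.62
eef_pos: [0.5541, -0.2219, 0.0645]
tcp_rot: [0.982, 0.189, 0.002, 0.001]
contact_force: [0.8, 0.1, 6.0]
opening: 0.157
```

>>> {"method": "jog_arm", "body": {
  "commands": "0 0 0.003 0 0 0; 0 0 0.003 0 0 0"
}}

```text
time: 7.88
eef_pos: [0.5539, -0.2219, 0.0645]
tcp_rot: [0.982, 0.189, 0.002, 0.002]
contact_force: [7.9, -3.2, -7.5]
opening: 0.158
```

>>> {"method": "jog_arm", "body": {
  "commands": "0 0 -0.0015 0 0 0.06; 0 0 -0.0015 0 0 0.13; 0 0 -0.0015 0 0 0.21; 0 0 -0.0015 0 0 0.29; 0 0 -0.0015 0 0 0.36; 0 0 -0.0015 0 0 0.42; 0 0 -0.0015 0 0 0.42"
}}

```text
time: 8.75
eef_pos: [0.5538, -0.2217, 0.0645]
tcp_rot: [0.921, 0.389, 0.001, 0.001]
contact_force: [4.2, -1.7, 0.1]
opening: 0.158
```

```bash
python3 - <<'E'
from h import *
s=get_state();print(s['eef_pos'],s['opening'],s['contact_force'],s['wrist_torque'],s['tcp_rot'])
E
```

```text
[ 0.55382455 -0.2217252   0.0645131 ] 0.15786408616505607 [ 4.18426312 -1.66041122  0.09467699] [-0.16498577 -0.6808822   0.05374994] [0.92129846 0.38885113 0.00132687 0.00147912]
```

>>> {"method": "jog_arm", "body": {
  "commands": "0 0 0 0 0 0.06; 0 0 0 0 0 0.13; 0 0 0 0 0 0.21; 0 0 0 0 0 0.29; 0 0 0 0 0 0.36; 0 0 0 0 0 0.42; 0 0 0 0 0 0.42"
}}

```text
time: 9.62
eef_pos: [0.5536, -0.2216, 0.0645]
tcp_rot: [0.82, 0.572, 0.001, 0.001]
contact_force: [4.5, -2.5, 1.3]
opening: 0.16
```

>>> {"method": "jog_arm", "body": {
  "commands": "0 0 0 0 0 0.06; 0 0 0 0 0 0.13; 0 0 0 0 0 0.21; 0 0 0 0 0 0.29; 0 0 0 0 0 0.36; 0 0 0 0 0 0.42; 0 0 0 0 0 0.42; 0 0 0 0 0 0.42"
}}

```text
time: 10.62
eef_pos: [0.5534, -0.2216, 0.0645]
tcp_rot: [0.683, 0.73, 0.0, 0.001]
contact_force: [5.8, -2.3, 1.7]
opening: 0.157
```

```bash
python3 - <<'E'
from h import *
s=get_state();print(s['eef_pos'],s['opening'],s['contact_force'],s['wrist_torque'],s['tcp_rot'],s['qpos'])
E
```

```text
[ 0.5534328  -0.22157339  0.06448717] 0.1567748752627521 [ 5.81368563 -2.33462886  1.71624044] [-0.1603751  -0.66942841  0.03589581] [6.83215803e-01 7.30215344e-01 3.13906428e-04 1.27273146e-03] [-5.50937767e-01  3.04262900e-01  1.88599893e+00  1.30921857e-04
  9.48711248e-01 -6.17493606e-01]
```

>>> {"method": "jog_arm", "body": {
  "commands": "0 0 0 0 0 0; 0 0 0 0 0 0; 0 0 0 0 0 0; 0 0 0 0 0 0; 0 0 0.03 0 0 0; 0 0.02 0.09 0 0 0; 0 0.05 0.13 0 0 0; -0.003 0.083 0.14 0 0 0; -0.003 0.083 0.14 0 0 0; -0.003 0.083 0.14 0 0 0",
  "gripper": 50
}}

```text
time: 11.88
eef_pos: [0.5492, -0.1382, 0.2032]
tcp_rot: [0.682, 0.731, -0.0, -0.0]
contact_force: [-0.5, 0.1, -0.6]
opening: 0.501
```

```bash
python3 - <<'E'
from h import *
s=get_state();print(s['eef_pos'],s['opening'],s['contact_force'])
d=cam('wrist'); save(d,'w2.png',None,1.5)
C=cloud(d); z=d['z_map']>0
m=z&(abs(C[...,2]-.090)<.006)&(np.hypot(C[...,0]-.552,C[...,1]+.221)<.04)
print(m.sum(),cv2.minAreaRect(C[m][:,:2].astype(np.float32)))
m=z&(abs(C[...,2]-.088)<.006)&(np.hypot(C[...,0]-.546,C[...,1]+.137)<.035)
print(m.sum(),cv2.minAreaRect(C[m][:,:2].astype(np.float32)),C[m][:,2].max())
m=z&(abs(C[...,2]-.04)<.004)&(np.hypot(C[...,0]-.55,C[...,1]+.18)<.1)
print(m.sum(),cv2.minAreaRect(C[m][:,:2].astype(np.float32)))
E
```

```text
[ 0.54923133 -0.13820844  0.20319931] 0.500978120680062 [-0.52221352  0.08897809 -0.64002314]
656 ((0.5539932250976562, -0.22006985545158386), (0.013466735370457172, 0.04588482901453972), 3.54160213470459)
652 ((0.548173189163208, -0.1368582546710968), (0.008807115256786346, 0.05316277593374252), 4.123828887939453) 0.09134309044144655
7289 ((0.5512144565582275, -0.18062135577201843), (0.08421983569860458, 0.16408322751522064), 3.826521158218384)
```

View pics/w2.png

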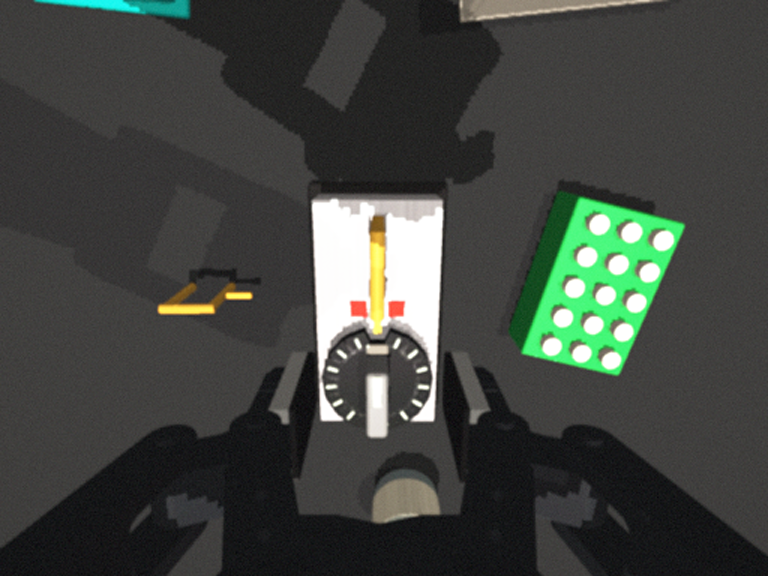

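The dial is open: the bar is at 3.5° vs the lock's 3.8°, with the notch and toe at (377,340) between the red marks at (358,308) and (397,308). The larger shackle is right ahead. Now I grip its crown.

>>> {"method": "jog_arm", "body": {
  "commands": "-0.0015 0.0007 -0.05 0 0 0; -0.0015 0.0007 -0.1 0 0 0; -0.0015 0.0007 -0.13 0 0 0; -0.0015 0.0007 -0.138 0 0 0; -0.0015 0.0007 -0.138 0 0 0"
}}

```text
time: 12.55
eef_pos: [0.548, -0.1379, 0.0656]
tcp_rot: [0.683, 0.731, -0.0, -0.0]
contact_force: [-0.0, -1.0, 2.1]
opening: 0.503
```

>>> {"method": "jog_arm", "body": {
  "commands": "0 0 0 0 0 0; 0 0 0 0 0 0; 0 0 0 0 0 0; 0 0 0 0 0 0; 0 0 0 0 0 0; 0 0 0 0 0 0",
  "gripper": 0,
  "grip_force": 60
}}

```text
time: 13.3
eef_pos: [0.5493, -0.1379, 0.0676]
tcp_rot: [0.682, 0.731, 0.0, 0.001]
contact_force: [-0.7, -0.4, 5.9]
opening: 0.082
```

>>> {"method": "jog_arm", "body": {
  "commands": "0 0 0.005 0 0 0; 0 0 0.01 0 0 0; 0 0 0.016 0 0 0; 0 0 0.022 0 0 0; 0 0 0.028 0 0 0; 0 0 0.034 0 0 0; 0 0 0.034 0 0 0"
}}

```text
time: 14.18
eef_pos: [0.5485, -0.1375, 0.1006]
tcp_rot: [0.682, 0.731, 0.0, 0.001]
contact_force: [-0.6, -0.1, -0.4]
opening: 0.077
```

```bash
python3 - <<'E'
from h import *
s=get_state();print(s['eef_pos'],s['opening'],s['contact_force'],s['wrist_torque'])
d=cam('side'); save(d,'s2.png',(230,110,370,230),5)
E
```

```text
[ 0.54847713 -0.13753299  0.10061259] 0.07735121163302013 [-0.55959466 -0.06740346 -0.38705618] [-0.03144568 -0.00650148  0.00813387]
```

View pics/s2.png

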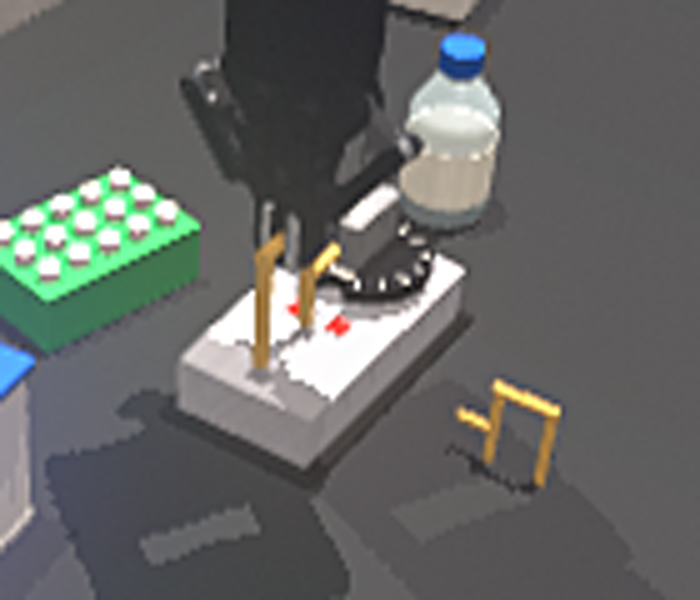

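The shackle rises cleanly, with the toe out through the notch and the dial undisturbed. Next I lift higher and carry it to the hasp.

>>> {"method": "jog_arm", "body": {
  "commands": "0 0 0.02 0 0 0; 0 0 0.05 0 0 0; 0 0 0.085 0 0 0; 0 0.02 0.089 0 0 0; 0.001 0.06 0.089 0 0 0.02; 0.002 0.1 0.089 0 0 0.05; 0.003 0.14 0.089 0 0 0.08; 0.0035 0.18 0.089 0 0 0.1; 0.0035 0.215 0.089 0 0 0.1; 0.0035 0.235 0.089 0 0 0.1; 0.0035 0.244 0.089 0 0 0.1; 0.0035 0.244 0.089 0 0 0.1; 0.0035 0.244 0.089 0 0 0.1"
}}

```text
time: 15.85
eef_pos: [0.5517, 0.1058, 0.1887]
tcp_rot: [0.645, 0.764, -0.0, 0.0]
contact_force: [0.2, 0.9, -1.8]
opening: 0.078
```

```bash
python3 - <<'E'
from h import *
s=get_state();print(s['eef_pos'],s['opening'],s['contact_force'],s['tcp_rot'])
d=cam('side'); save(d,'s3.png',(150,130,290,270),5)
t=cam('top'); save(t,'t3.png',(150,140,250,230),7)
w=cam('wrist'); save(w,'w3.png',None,1.5)
for n,d in(('side',d),('top',t),('wrist',w)):
    C=cloud(d);f=d['frame'].astype(int)
    m=(f[...,0]-f[...,2]>50)&(f[...,1]-f[...,2]>25)&(C[...,2]>.1)&(abs(C[...,0]-.55)<.05)&(abs(C[...,1]-.1)<.08)&(C[...,2]<.25)
    P=C[m];print(n,len(P),P.min(0) if len(P) else '',P.max(0) if len(P) else '')
E
```

```text
[0.55165398 0.10579401 0.18870381] 0.0782466542461179 [ 0.22839829  0.87828045 -1.84679675] [ 6.45322066e-01  7.63910589e-01 -2.04592951e-04  3.75122307e-05]
side 100 [0.54419932 0.05296551 0.13938541] [0.56148268 0.13255373 0.21342746]
top 13 [0.55424777 0.05581212 0.1602769 ] [0.56011993 0.06552274 0.17037193]
wrist 2541 [0.54297921 0.07964889 0.13661445] [0.56066663 0.13398427 0.22803897]
```

View pics/s3.png

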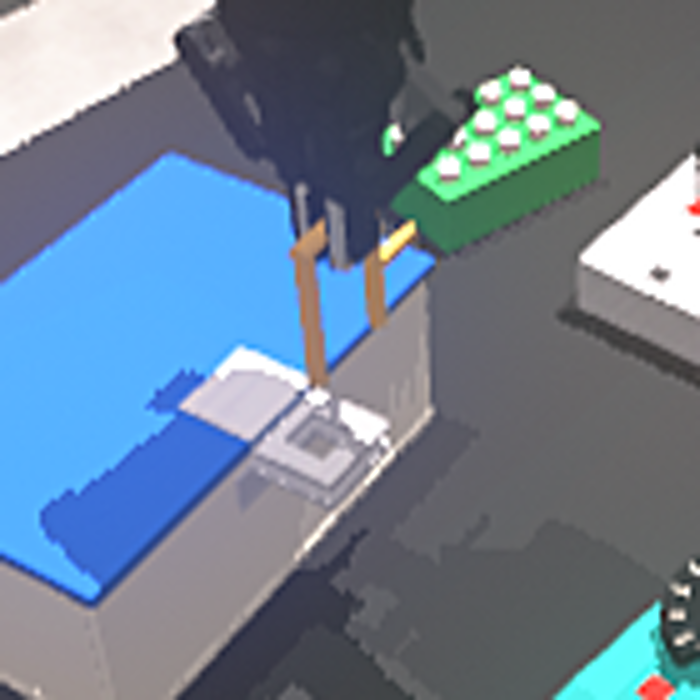

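View pics/w3.png

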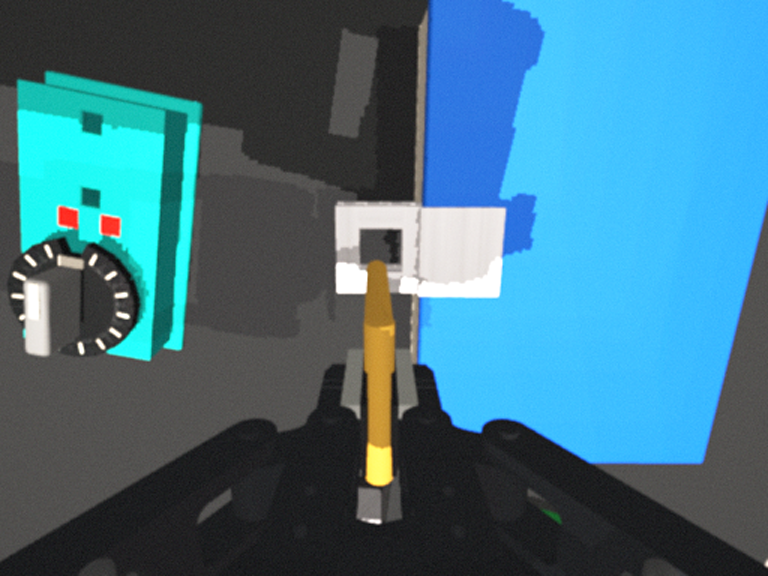

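View pics/t3.png

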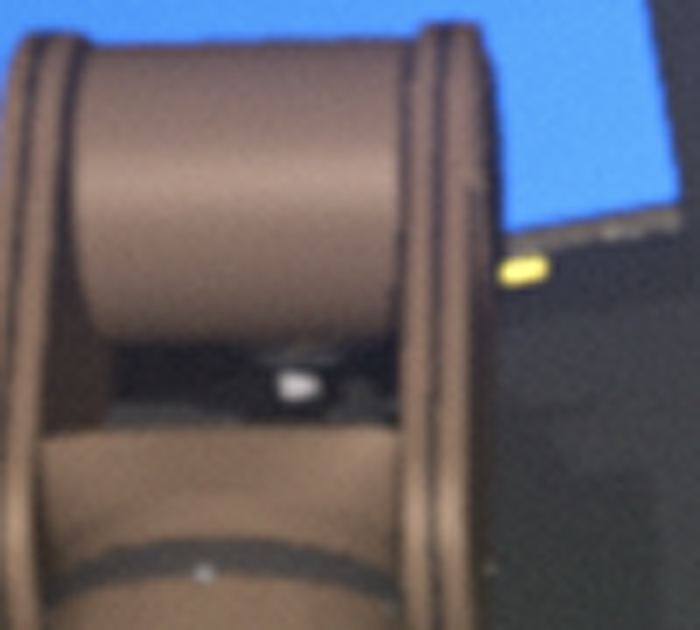

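```bash
python3 - <<'E'
from h import *
d=dict(np.load('/tmp/wrist.npz'));s=dict(np.load('/tmp/side.npz'))
save(d,'w3c.png',(210,120,350,270),5)
C=cloud(d)
for u,v in((250,140),(240,165),(270,140),(300,160)): print(C[v,u])
save(s,'s3c.png',(190,190,240,240),14)
f=d['frame'].astype(int)
m=(f[...,0]-f[...,2]>50)&(f[...,1]-f[...,2]>25)&(C[...,2]>.12)&(C[...,2]<.23)
for v in range(174,240,6):
    c=np.where(m[v,200:300])[0]+200
    if len(c): print(v,c.min(),c.max(),C[v,int(c.mean())])
E
```

```text
[0.54324947 0.14902413 0.10352702]
[ 0.53875655  0.10504466 -0.00084388]
[0.55752235 0.15161046 0.10468249]
[0.58116728 0.14169265 0.10954138]
174 248 253 [0.54620737 0.13288216 0.13870174]
180 245 257 [0.54692469 0.13281792 0.15217817]
186 245 258 [0.54702309 0.13253848 0.1635908 ]
192 244 259 [0.54702901 0.13282202 0.17542123]
198 244 259 [0.54702611 0.13312353 0.18596581]
204 243 260 [0.54715367 0.13255111 0.19295976]
210 243 261 [0.54759657 0.13283126 0.20129896]
216 243 262 [0.54751539 0.1333836  0.20969771]
222 243 262 [0.54782975 0.13153598 0.21167654]
228 243 262 [0.54832805 0.1285756  0.21105179]
234 242 262 [0.54883363 0.12557236 0.21046766]
```

View pics/w3c.png

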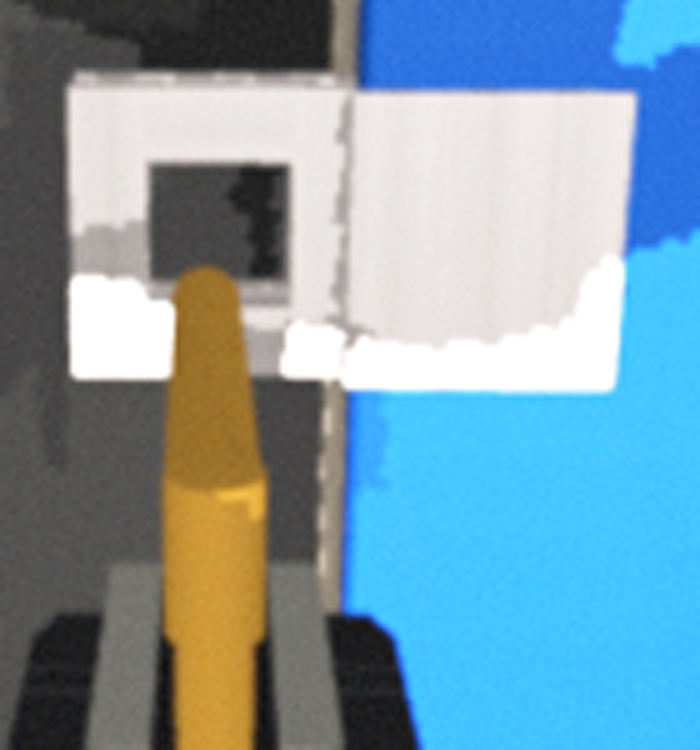

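View pics/s3c.png

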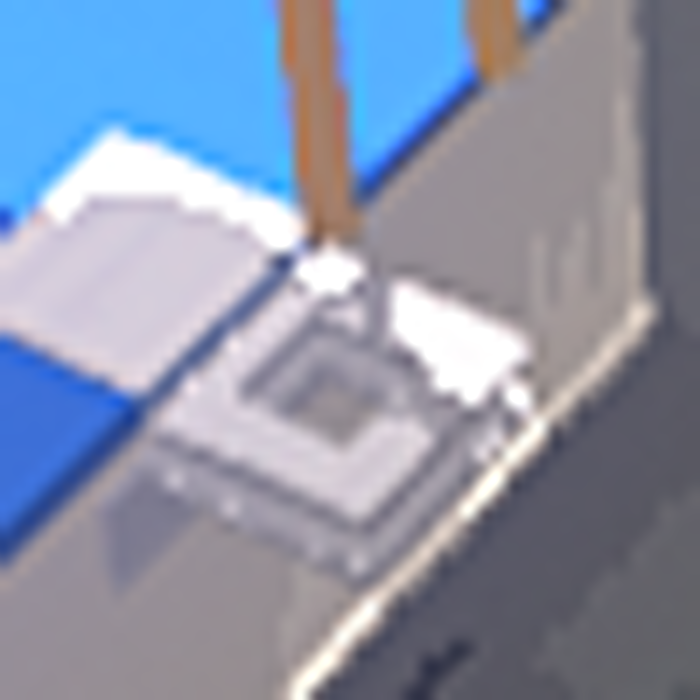

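```bash
python3 - <<'E'
from h import *
d=dict(np.load('/tmp/wrist.npz'));s=dict(np.load('/tmp/side.npz'))
print('cam',-d['R'].T@d['t'])
for u,v in((253.9,166.8),(239.8,152.6),(268,152.6),(268,181),(224.4,137.6),(224.4,195.6)): print(plane(d,u,v,.104))
# leg axis prediction from TCP
q=np.array([.5517,.1058]); yaw=2*np.arctan2(.764,.645); print(np.rad2deg(yaw), q+.022*np.array([np.cos(yaw),np.sin(yaw)]))
# side: upper hole corners px: 
S=lambda x,y:(190+x/14,190+y/14)
for p in((240,390),(330,318),(437,435),(345,450),(362,525),(530,385),(160,425)):
    print('side',p,plane(s,*S(*p),.104))
E
```

```text
cam [0.53938454 0.1826319  0.33159471]
[0.54939231 0.12988536 0.104     ]
[0.53736313 0.13871097 0.104     ]
[0.5578223  0.14216963 0.104     ]
[0.56176068 0.1208109  0.104     ]
[0.52464782 0.14771354 0.104     ]
[0.53086992 0.10377466 0.104     ]
99.655153159911 [0.54801021 0.12748837]
side (240, 390) [0.55705449 0.13831424 0.104     ]
side (330, 318) [0.55787367 0.11813842 0.104     ]
side (437, 435) [0.52727723 0.12536183 0.104     ]
side (345, 450) [0.53565021 0.1367778  0.104     ]
side (362, 525) [0.522586   0.14609756 0.104     ]
side (530, 385) [0.52395846 0.1083249  0.104     ]
side (160, 425) [0.5608613  0.15152245 0.104     ]
```

The wrist view puts the eye at (0.5494,0.1299) and the leg axis at about (0.547,0.128), so I correct by +2 mm in x and +1 mm in y, then lower part way.

>>> {"method": "jog_arm", "body": {
  "commands": "0.002 0.001 0 0 0 0; 0.002 0.001 -0.01 0 0 0; 0.002 0.001 -0.02 0 0 0; 0.002 0.001 -0.026 0 0 0; 0.002 0.001 -0.026 0 0 0"
}}

```text
time: 16.62
eef_pos: [0.5529, 0.1077, 0.1617]
tcp_rot: [0.645, 0.764, -0.001, -0.001]
contact_force: [0.6, -0.5, -1.1]
opening: 0.076
```

```bash
python3 - <<'E'
from h import *
s=get_state();print(s['eef_pos'],s['opening'],s['contact_force'],s['tcp_rot'])
d=cam('side'); save(d,'s4c.png',(190,180,250,240),10)
w=cam('wrist'); save(w,'w4c.png',(210,120,350,270),4)
E
```

```text
[0.5529221  0.1076885  0.16165623] 0.07636829206460892 [ 0.58388676 -0.45937709 -1.14447597] [ 6.44868813e-01  7.64292551e-01 -6.89107276e-04 -7.96960469e-04]
```

View pics/s4c.png

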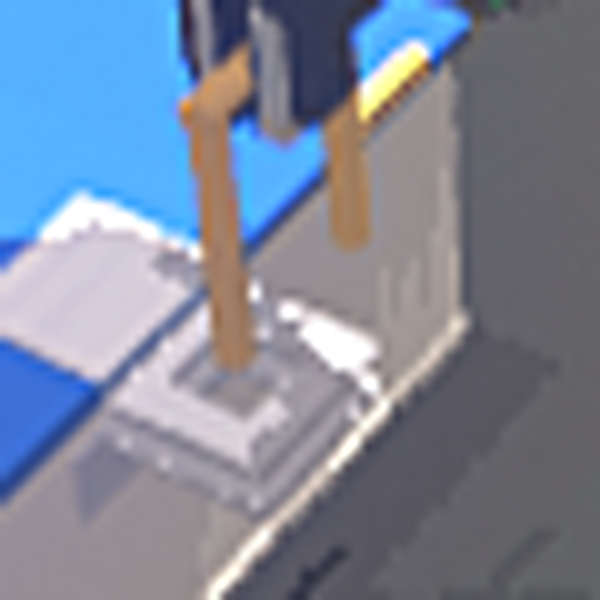

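View pics/w4c.png

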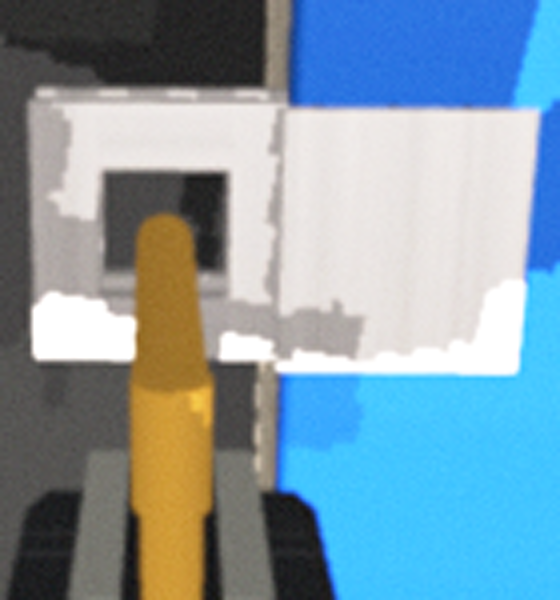

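The tip is centred over the eye: in the wrist crop the leg is at column 165, with the hole spanning 104–230. Now I lower it through both eyes.

>>> {"method": "jog_arm", "body": {
  "commands": "0 0 -0.004 0 0 0; 0 0 -0.008 0 0 0; 0 0 -0.012 0 0 0; 0 0 -0.016 0 0 0; 0 0 -0.02 0 0 0; 0 0 -0.025 0 0 0; 0 0 -0.03 0 0 0; 0 0 -0.03 0 0 0; 0 0 -0.03 0 0 0"
}}

```text
time: 17.85
eef_pos: [0.5537, 0.1077, 0.1329]
tcp_rot: [0.645, 0.764, 0.0, 0.0]
contact_force: [-0.4, 0.4, -0.6]
opening: 0.083
```

```bash
python3 - <<'E'
from h import *
s=get_state();print(s['eef_pos'],s['opening'],s['contact_force'],s['wrist_torque'],s['tcp_rot'])
d=cam('side'); save(d,'s5c.png',(190,180,250,240),10);save(d,'s5.png',None,1.5)
w=cam('wrist'); save(w,'w5c.png',(210,120,350,270),4)
C=cloud(w);f=w['frame'].astype(int)
m=(f[...,0]-f[...,2]>50)&(f[...,1]-f[...,2]>25)&(C[...,2]>.06)&(C[...,2]<.2)
for v in range(150,262,8):
    c=np.where(m[v,200:300])[0]+200
    if len(c): print(v,c.min(),c.max(),C[v,int(c.mean())])
C=cloud(d);f=d['frame'].astype(int)
m=(f[...,0]-f[...,2]>50)&(f[...,1]-f[...,2]>25)&(abs(C[...,0]-.55)<.05)&(abs(C[...,1]-.09)<.08)
for v in range(190,235,2):
    c=np.where(m[v,190:250])[0]+190
    if len(c): print('s',v,c)
for h in(.13,.104,.088,.0795): print(h,proj(d,[.549,.129,h]),proj(d,[.5565,.0857,h]))
E
```

```text
[0.55368818 0.10766577 0.13293289] 0.08267020233878368 [-0.42065002  0.41906058 -0.57956655] [ 0.04458419 -0.00176991  0.01358775] [6.44896302e-01 7.64270074e-01 7.82550836e-05 8.60291730e-05]
174 248 253 [0.54821167 0.13491277 0.08327142]
182 244 257 [0.54837232 0.13470446 0.1008601 ]
190 244 258 [0.54903898 0.13460856 0.11568688]
198 244 259 [0.54907771 0.13470172 0.12914581]
206 243 260 [0.54912722 0.1346785  0.14040837]
214 243 262 [0.54952408 0.13515902 0.15129218]
222 242 262 [0.54996762 0.13256509 0.15378795]
230 243 262 [0.5505322  0.1292496  0.15450699]
238 242 262 [0.55112454 0.12576913 0.15492297]
246 243 262 [0.55177716 0.12193079 0.15471785]
254 245 260 [0.55244183 0.11802162 0.15452366]
s 194 [230 231 232]
s 196 [214 228 229 230 231 232]
s 198 [211 212 213 214 215 226 227 228 229]
s 200 [209 210 211 212 213 226 227]
s 202 [210 211 223 224 225 226]
s 204 [210 212 213 223 224 225 226]
s 206 [210 212 213 223 224 225 226]
s 208 [211 212 223 224 225 226]
s 210 [211 213 224 225 226]
s 212 [211 212 213 225 226]
s 214 [211 212 213]
s 216 [212 213 214]
s 218 [212 213 214]
s 220 [213 214]
0.13 [211.98510118 208.60202105] [223.76855878 196.69558785]
0.104 [212.86085598 217.26712562] [224.36877939 205.30302879]
0.088 [213.38128772 222.41650703] [224.72591082 210.42445868]
0.0795 [213.65227064 225.09773162] [224.9119953  213.09299614]
```

View pics/s5c.png

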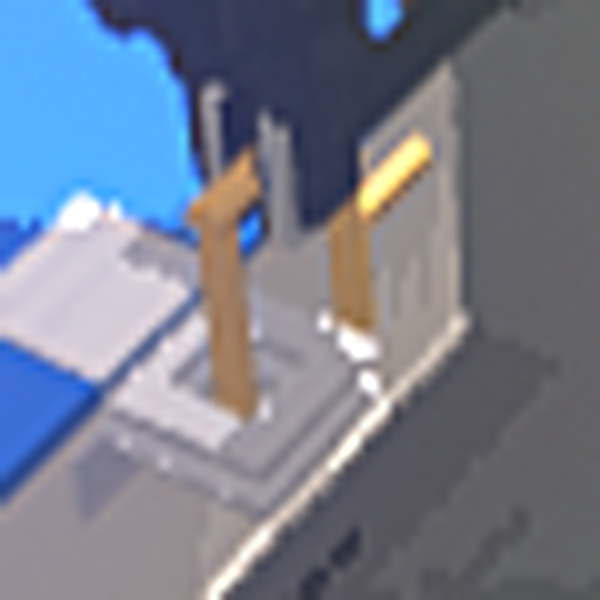

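View pics/w5c.png

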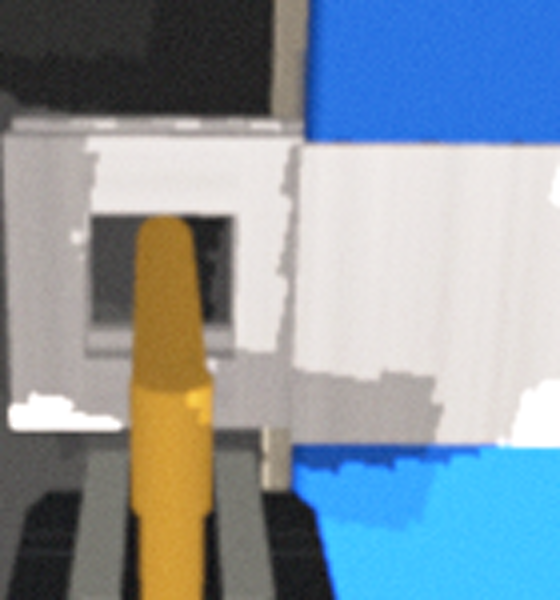

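View pics/s5.png

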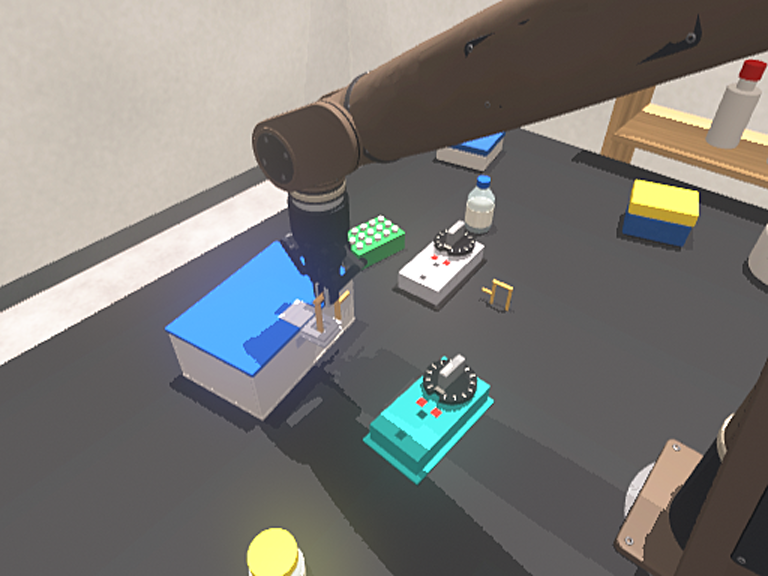

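```bash
python3 - <<'E'
from h import *
t=cam('top'); save(t,'t6.png',(270,140,380,220),7)
d=cam('side')
C=cloud(t);z=t['z_map']>0
m=z&(abs(C[...,2]-.092)<.008)&(np.hypot(C[...,0]-.552,C[...,1]+.221)<.04)
print('bar',cv2.minAreaRect(C[m][:,:2].astype(np.float32)))
C=cloud(d);f=d['frame'].astype(int)
b=(f[...,2]>f[...,0]+60)&(f[...,2]>f[...,1]+30)&(C[...,1]>-.05)&(C[...,2]>.08)&(C[...,2]<.15)&(abs(C[...,0]-.65)<.25)
P=C[b];n=np.linalg.svd(P-P.mean(0),full_matrices=False)[2][2];print('lid',P.mean(0),n)
s=get_state();print(s['time'],s['contact_force'],s['eef_pos'])
for q in ['bottle_mid','rack_mid','jar_mid']:
    for o in cut_out('side',q)[:1]:
        print(q,np.round(o['box']),np.round(np.median(C[o['pixels']],0),3))
E
```

```text
bar ((0.5518675446510315, -0.22039584815502167), (0.013743388466536999, 0.044010408222675323), 4.915713310241699)
lid [0.64714326 0.17737816 0.10923973] [-1.19138340e-04  2.41116640e-03  9.99997086e-01]
18.05 [ 0.14908043 -0.5583097  -0.48549224] [0.55373334 0.10765907 0.13307251]
bottle_mid [323. 137.  21.  41.] [ 0.577 -0.346  0.062]
rack_mid [251. 161.  35.  30.] [ 0.678 -0.149  0.041]
jar_mid [184. 369.  40.  30.] [0.367 0.376 0.071]
```

View pics/t6.png

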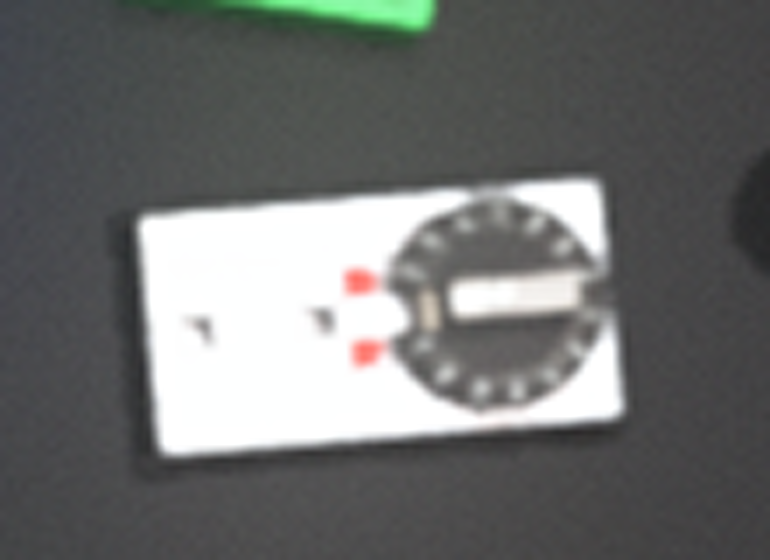

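The dial's notch at (405,315) sits between the red marks and the lock holes are empty. The lid is flat, the bystanders are unmoved, and there is no contact force. Handing in.

```bash
python3 -c "
from plant import ctrl
print(ctrl.sign_off())"
```

```text
the job is handed in; nothing more can be done
None
```

I did the whole job in the order asked and handed it in at about 18 s. The gripper is still holding the shackle upright in the hasp.

- **Lid:** shut first. It is flat to within 0.2°, and a 16 N press moved it no further.
- **Dial:** turned counter-clockwise three clicks. The last picture shows its notch between the red marks.
- **Shackle:** I pulled the larger one straight up out of the white lock. Its plain leg is now centred in both eyes of the hasp.
- **Leg end:** it sits about 8 mm below the lower eye. I worked this out from the gripper height and the wrist camera's depth readings, because no camera view shows the end clearly under the plate.
- **Contact and bystanders:** the last wrist reading was under 1 N, so the shackle is not pressing on the chest. The bottle and jar measured where they started. The rack reading shifted by up to 14 mm, which I put down to the arm partly hiding it, since nothing went near it.

The cameras disagreed with each other by about 1.5–2 mm. I allowed for this when lining up the leg, and the eye leaves about 6 mm of clearance all round. No check failed.

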